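Hold a terracotta block square in the jig corner

ROBOT

A 6-joint arm with a two-finger parallel gripper is mounted at the origin on the work surface. World frame = base frame: x ahead of the robot, y to its left, z up, the work surface at z = 0. Lengths are in m, angles in rad, forces in N, time in s.
With the tool pointing down it reaches from about 0.3 to 0.875 m from the base axis. Payload 6.4 kg.
Tool frame: the origin (TCP) lies at the centre of the arm's flange, where the gripper is bolted on; the fingertips stand 173 mm ahead of it and the grasp point (between the pads) lies 155 mm ahead of it (ctrl.pinch_z is the distance from the TCP to the grasp point, in m); z points along the fingers, y is the direction in which the jaws open and shut (so a half turn about z gives the same grasp; the last joint's range is limited). The gripper opens to 85 mm and grips with 20 to 120 N. Pads are 22 mm wide; open, the fingers measure 114 mm over their backs; the gripper's body (76 mm by 85 mm) begins 54 mm behind the grasp point. The pads swing forward as they close: fully open they stand 13 mm farther back than shut.
Start: joints at [-1.325, 0.181, 1.607, -0, 1.354, -0.206], TCP at [0.251, -0.517, 0.405] pointing down, gripper open.
Joint ranges: [-2.99, 2.99], [-0.89, 2.07], [0.3, 2.58], [-1.14, 4.28], [0, 2.63], [-3.12, 3.12]. Speed limits (rad/s): [2.57, 2.57, 3.01, 3.14, 3.14, 3.14].

INTERFACE

Orientations are given as a unit quaternion [w, x, y, z].
In Python, from bench import ctrl gives the robot as it stands.
- The arm moves only by the tool drive_tool, never from a script. Its argument "commands" is a list that holds one entry, the list of rows, each a list of 7 numbers: the shift along the tool's x, y, z in units of 50 mm (1.0 is 50 mm), then the turn, a rotation vector about the tool's x, y, z in units of 8 degrees (1.0 is 8 degrees), then the closure in counts, from 0 (fully open) to 255 (shut). A call has 1 to 10 rows; each row shifts and turns the commanded pose from where the row before left it, along the tool's axes as they then stand; what a row does not reach is not made up. A row lasts 1/10 s, in which the tool goes at most 50 mm and 8.59 degrees, less where a joint would pass 70% of its speed; a pose out of reach is approached as far as the arm can. A call is refused whole if a number of a shift passes 1 or a number of a turn 1, either way. A call with a gripper value outside its range is refused whole. The fingers move at their own pace and stop on an object; the grip force is fixed at half the most. Time passes only in rows, so rows that do not move let the fingers close. It gives the time, the measured TCP pose, the force and the opening at its end, in the units of the state.
- ctrl.get_obs(): the state, without advancing time (a new reading comes with each control period).
- ctrl.camera(name): name is "side" or "top" or "wrist"; returns a dict with "pixels" (480x640x3 uint8, red, green, blue), "depth" (480x640 float32, m along the optical axis (not along the pixel's ray), 0 where there is no reading), "intrinsics" (3x3 intrinsics, pixels), "R" (3x3) and "t" (3): a world point X has camera coordinates R X + t; the wrist camera has in their place "tool_from_camera" (4x4, takes a point from camera to tool coordinates, whose origin is the TCP and whose axes are the flange's). Camera axes: x right, y down, z forward; pixel columns grow to the right and rows downward; lengths in m; the calibration is good to about 2 mm. A picture is of the moment at which its call begins: read the wrist's pose just before it.
- ctrl.hand_in(): hands the job in, once; it reports no verdict.
The state is a dict: "time_s": time; "q": joint angles; "dq": joint speeds; "joint_efforts": joint torques, N m; "eef_pos": TCP position; "eef_rot": TCP orientation; "wrist_force": force on the tool from outside, world axes, zero at the start; "torque": the same for the moment, N m; "opening": opening from 0.0 (shut) to 1.0 (fully open).
Only numpy, scipy, OpenCV 4.12 (cv2) and the standard library are available. Lean on these libraries where they do the work, as an engineer would, in place of code of your own. Each camera call takes 0.05 s, during which the arm holds its last target. There are 200 camera calls.

TASK

Take the white offcut off the squaring jig and put it in the grey scrap tray. Then seat the terracotta block, marks up, flat on the jig board in the corner, its long side flush along the bare aluminium fence and its end against the blue fence, and finish while still holding it there with the gripper, pressed against both fences at once. Leave the bottle, the loose tile and the brush where they are, and do not slam the block into the fences: fired clay chips.

Things in the scene. Friction and masses are not known exactly. Their poses are not given: they have to be found in the camera images.
- jig: squaring jig: fixed plywood board 200 (its x) x 240 (its y) x 12 mm, flat on the bench; origin at the centre of its underside, z up. Two low rigid fences, 20 mm wide and 15 mm above the board, meet at right angles at its +x +y corner; the rest of the board is open
- long_fence: the bare aluminium fence, fixed to the jig board, running along the jig's y; its inner face is at jig x = +80 mm, from jig y = -120 to +100 mm; its origin and axes are those of the jig
- end_fence: the blue fence, fixed to the jig board, running along the jig's x; its inner face is at jig y = +100 mm, over the full width of the board; its origin and axes are those of the jig
- corner (a point): the inside corner where both fence faces meet the top face of the jig board: jig (80, 100, 12) mm; axes as the jig's, so the free board lies towards -x and -y. The block is seated with its centre at -32 mm in x and -48 mm in y from here
- block: thick fired terracotta block 96 (its x) x 64 (its y) x 56 mm high, about 0.5 kg, with dark triangular marks on top; starts marks up, flat on the bench; origin at the centre of its underside, z up; either end may meet the blue fence
- offcut: white fired-clay offcut, 30 x 30 mm and 36 mm high, about 60 g, standing on the jig board where the block has to go; origin at the centre of its underside, z up
- tray: grey open scrap tray fixed to the bench, 130 (its x) x 110 (its y) x 35 mm high outside, walls and floor 4 to 5 mm; origin at the centre of its underside
- bottle: blue bottle with white cap, 48 mm diameter, 110 mm high, upright; leave alone; origin at the centre of its underside
- tile: flat plain terracotta tile 90 x 90 x 14 mm on the bench; leave alone; origin at the centre of its underside
- brush: brush 160 mm long lying along its x on the bench; leave alone
Not all that is in view belongs to the job. Several things have the shape of the block; the one meant has the colours described above. There is more than one size of the offcut; the one meant has the size given above.

How it is judged:
On the way:
1. the offcut rests in the scrap tray, let go (x of offcut in the frame of tray between -0.065 and 0.065 m and y of offcut in the frame of tray between -0.055 and 0.055 m and height (world z) of offcut below 0.045 m and contact force between offcut and the fingers below 0.2 N and linear speed of offcut below 0.03 m/s), for 0.2 s.
At the end, for the whole second after the job is handed in: Offcut at rest in the tray, let go. Block flat on the jig board (3 mm, 0.06 rad), long side along the aluminium fence (0.05 rad), within 4 mm of its seated place, still, touched by the fingers (over 1 N) and pressing each fence with over 1 N, through the last second (all of step 1 and contact force between block and long_fence above 1 N and contact force between block and end_fence above 1 N and contact force between block and the fingers above 1 N and angle between the x axis of block and the y axis of jig, either way round below 0.05 rad and x of block in the frame of corner between -0.036 and -0.028 m and y of block in the frame of corner between -0.052 and -0.044 m and z of block in the frame of corner between -0.003 and 0.003 m and angle between block's own z axis and vertical below 0.06 rad and linear speed of block below 0.02 m/s); the arm keeps its last pose, push and grip.
It fails at once if a bystander is pushed more than 25 mm or the bottle tips (distance of any of bottle, tile, brush from where it was at the start of the episode above 0.025 m or angle between bottle's own z axis and vertical above 0.4 rad).
It fails at once if the block is slammed or forced against a fence with more than 80 N (contact force between block and long_fence above 80 N or contact force between block and end_fence above 80 N).
It also fails if it takes over 58 s, if anything falls off the work surface, if the arm or the gripper's body presses on something with over 40 N, if the wrist force passes 120 N, or if a joint passes its speed limit or range.

## Working session

There is one attempt and no reset: what is moved stays moved. The work goes in short steps, Python scripts to look and compute and a tool call to move; the robot and the scene stay as the last step left them, time stands still between calls to the robot, and variables do not carry over. Pictures are saved under pics/ and viewed, about 8 in all and at most 12, crops included, and the job is handed in when it is done.

Besides the shell and the picture viewer there is one more tool, called after ">>>" by a JSON object that holds its "op" and its "data", one argument or row to a line. drive_tool: Moves the arm, as the interface text tells. Its arguments: {"type":"object","properties":{"commands":{"type":"array","items":{"type":"array","items":{"type":"array","items":{"type":"number"}}}}},"required":["commands"]}

```bash
mkdir -p pics; cat > h.py <<'E'
import numpy as np,cv2
from bench import ctrl
def snap(n,f):
    c=ctrl.camera(n); cv2.imwrite(f'pics/{f}.png',c['pixels'][:,:,::-1]); np.savez(f'pics/{f}.npz',**c); return c
def world(c):
    K=c['intrinsics'];d=c['depth'];v,u=np.mgrid[:480,:640]
    P=np.stack([(u-K[0,2])/K[0,0]*d,(v-K[1,2])/K[1,1]*d,d],-1)
    return (P-c['t'])@c['R']
E
python3 - <<'E'
from h import *
o=ctrl.get_obs();print(o)
c=snap('top','top0');s=snap('side','side0');print(c['R'],c['t'])
E
```

```text
{'time_s': 0.0, 'q': array([-1.32531060e+00,  1.81559778e-01,  1.60801927e+00, -1.36440008e-05,
        1.35379857e+00, -2.06312735e-01]), 'dq': array([ 0.00081019,  0.0014956 ,  0.00071325, -0.0007676 , -0.00095338,
        0.00028432]), 'joint_efforts': array([-3.03317202e-04, -4.44875336e+01, -3.51330686e+01, -2.29536372e-04,
        9.12929914e-03, -4.63933148e-06]), 'eef_pos': array([ 0.25097957, -0.51704838,  0.4037679 ]), 'eef_rot': array([-8.92181998e-04,  9.74592370e-01,  2.23984186e-01, -2.41389317e-05]), 'wrist_force': array([ 0.09653141, -0.43068058, -0.10279904]), 'torque': array([ 0.04138667, -0.01815892, -0.00490522]), 'opening': 1.0025417231145728}
[[-0.00512882 -0.99996342  0.00684484]
 [-0.9872191   0.0039729  -0.15931937]
 [ 0.15928635 -0.00757448 -0.98720337]] [-0.02434719  0.61484951  1.08223699]
```

View pics/top0.png

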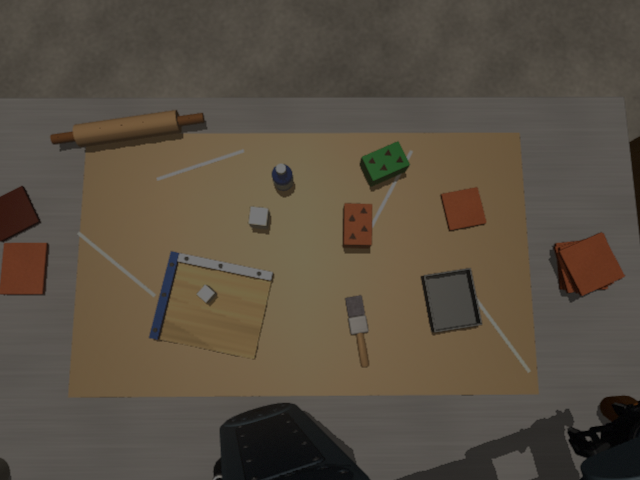

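View pics/side0.png

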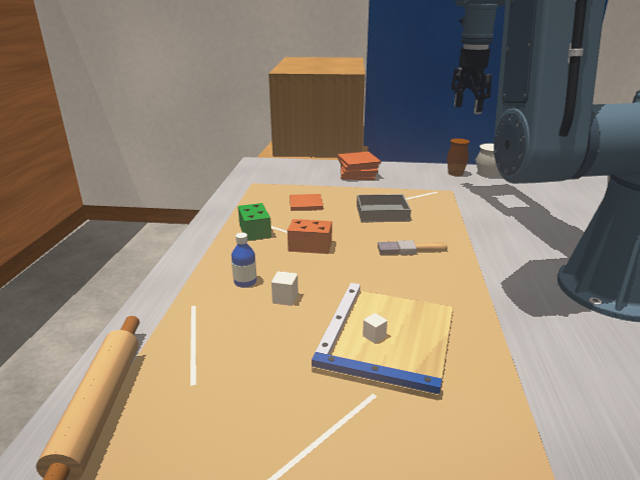

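Top view: the terracotta block with marks is at (358,225). Its look-alikes are the green block at (385,163), the tiles at (463,208) and the stacks at the edges. The offcut stands on the jig at (207,294), and a bigger white cube is at (259,217). The tray is at (451,300), the bottle at (282,177) and the brush at (358,330). The jig is at (213,305), with its blue fence at (164,297) and its aluminium fence at (225,266).

```bash
cat > m.py <<'E'
from h import *
c=dict(np.load('pics/top0.npz'));W=world(c);px=c['pixels'].astype(int)
hsv=cv2.cvtColor(c['pixels'],cv2.COLOR_RGB2HSV)
def rect(n,box,zlo,zhi,extra=None):
    u0,v0,u1,v1=box;m=np.zeros((480,640),bool);m[v0:v1,u0:u1]=1
    m&=(W[...,2]>zlo)&(W[...,2]<zhi)&(c['depth']>0)
    if extra is not None:m&=extra
    p=W[m];r=cv2.minAreaRect((p[:,:2]*1000).astype(np.float32))
    print(n,m.sum(),'c',np.round(r[0],1),'size',np.round(r[1],1),'ang',round(r[2],2),'z',np.round(np.percentile(p[:,2],[5,50,95])*1000,1));return p
rect('block',(330,190,385,260),.045,.07)
rect('green',(355,135,415,190),.045,.07)
rect('offcut',(190,280,222,310),.040,.06)
rect('bigcube',(240,200,280,235),.030,.06)
rect('tray',(410,260,490,345),.027,.045)
rect('bottle',(265,155,300,200),.09,.125)
rect('brush',(335,285,380,375),.006,.05)
blue=(hsv[...,0]>105)&(hsv[...,0]<130)&(hsv[...,1]>120)
rect('bluef',(140,245,185,345),.02,.035,blue)
rect('alu',(178,245,280,285),.022,.035)
rect('board',(150,255,270,360),.007,.017)
im=cv2.resize(c['pixels'][130:370,140:500,::-1],(800,533),interpolation=cv2.INTER_CUBIC);cv2.imwrite('pics/crop.png',np.clip(im*1.4,0,255).astype('uint8'))
E
python3 m.py
```

```text
block 1208 c [ 641.  -120.7] size [64.4 96.5] ang 88.23 z [52.8 56.9 60.5]
green 1159 c [ 789.8 -187.4] size [65.9 97.5] ang 23.79 z [52.1 56.6 60.2]
offcut 193 c [486.7 221.3] size [30.4 29.8] ang 46.71 z [44.9 48.9 52. ]
bigcube 372 c [661.7 106.1] size [42.3 43.5] ang 83.61 z [39.8 51.2 54.9]
tray 476 c [ 470.7 -333.7] size [129.9 112. ] ang 8.6 z [29.3 34.9 38.6]
bottle 103 c [754.9  51.8] size [21.8 21.5] ang 40.79 z [ 94.2 110.1 113.1]
brush 1035 c [ 402.7 -120.5] size [100.6 191.2] ang 87.89 z [ 7.2 19.  23.5]
bluef 518 c [486.  318.6] size [ 17.9 195.9] ang 78.05 z [24.1 27.9 31.4]
alu 841 c [548.6 183.8] size [220.2  20.3] ang 78.15 z [24.5 28.  31.7]
board 7227 c [459.4 218.1] size [273.1 236.9] ang 89.78 z [ 9.4 12.9 16.1]
```

View pics/crop.png

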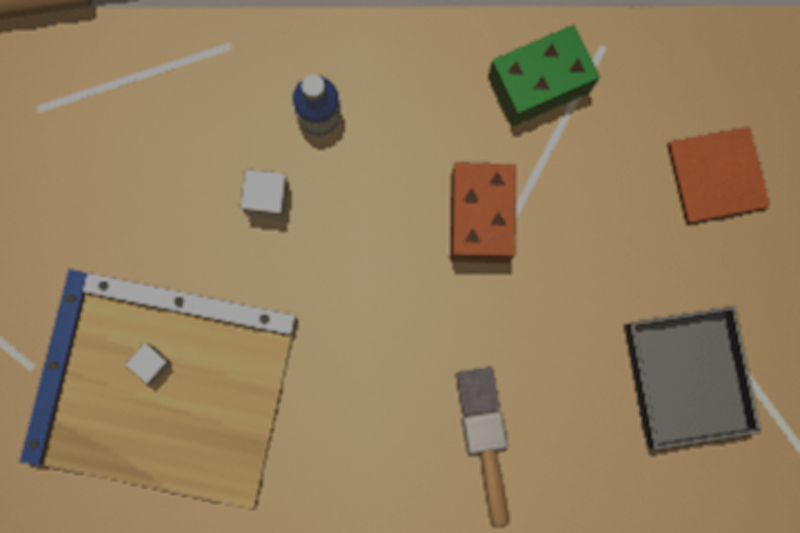

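The crop confirms the choice: the terracotta block with dark triangles is at crop (485,212), and the small 30 mm white cube is on the jig at crop (148,364). The 43 mm cube at crop (264,192) is the decoy. From the fits, the jig centre is (463,211.5) mm at yaw -11.9°, the block is at (641,-120.7) with its long axis at -1.8°, and the tray is at (471,-334).

```bash
cat > plan.py <<'E'
import sys
from h import *
# plan x y z alpha_deg closure [max unit]: rows for tool-down moves; alpha = world heading of tool x
from scipy.spatial.transform import Rotation as R
def state():
    o=ctrl.get_obs();w,x,y,z=o['eef_rot'];M=R.from_quat([x,y,z,w]).as_matrix()
    return o['eef_pos']*1000,np.degrees(np.arctan2(M[1,0],M[0,0])),o
def plan(p,a,x,y,z,al,g,mx=.8):
    d=np.array([x,y,z])-p;da=al-a
    n=int(np.ceil(max(np.linalg.norm(d)/50/mx,abs(da)/8/.9,1)))
    p=p.copy()
    for i in range(n):
        t=np.radians(a);X=np.array([np.cos(t),np.sin(t),0]);Y=np.array([np.sin(t),-np.cos(t),0])
        s=(np.array([x,y,z])-p)/(n-i)
        r=np.round([X@s/50,Y@s/50,-s[2]/50],3);ra=np.round(-(al-a)/(n-i)/8,3)
        print([*map(float,r),0,0,float(ra),g],end=',\n' if i%10==9 else ',')
        p+=50*(r[0]*X+r[1]*Y+r[2]*np.array([0,0,-1]));a-=8*ra
    print();return p,a
E
python3 - <<'E'
from plan import *
p,a,o=state();print(p,a)
p,a=plan(p,a,486.7,221.3,300,46.7,0);print('--')
p,a=plan(p,a,486.7,221.3,191,46.7,0,.6);print(p,a)
E
```

```text
[ 250.99084626 -517.08836798  403.87757406] 25.884241584813196
[0.534, -0.561, 0.104, 0, 0, -0.13, 0],[0.545, -0.552, 0.104, 0, 0, -0.13, 0],[0.554, -0.542, 0.104, 0, 0, -0.13, 0],[0.564, -0.531, 0.104, 0, 0, -0.13, 0],[0.574, -0.521, 0.104, 0, 0, -0.13, 0],[0.583, -0.511, 0.104, 0, 0, -0.13, 0],[0.592, -0.5, 0.104, 0, 0, -0.13, 0],[0.601, -0.489, 0.104, 0, 0, -0.13, 0],[0.61, -0.478, 0.104, 0, 0, -0.13, 0],[0.619, -0.467, 0.104, 0, 0, -0.13, 0],
[0.627, -0.456, 0.104, 0, 0, -0.13, 0],[0.635, -0.444, 0.104, 0, 0, -0.13, 0],[0.643, -0.433, 0.104, 0, 0, -0.13, 0],[0.651, -0.421, 0.104, 0, 0, -0.13, 0],[0.658, -0.409, 0.104, 0, 0, -0.13, 0],[0.666, -0.397, 0.104, 0, 0, -0.13, 0],[0.673, -0.385, 0.103, 0, 0, -0.13, 0],[0.68, -0.372, 0.104, 0, 0, -0.131, 0],[0.686, -0.36, 0.103, 0, 0, -0.13, 0],[0.693, -0.348, 0.104, 0, 0, -0.131, 0],

--
[0.0, 0.0, 0.545, 0, 0, 0.0, 0],[0.0, 0.0, 0.545, 0, 0, 0.0, 0],[0.0, 0.0, 0.545, 0, 0, 0.0, 0],[0.0, 0.0, 0.545, 0, 0, 0.0, 0],
[486.6889049  221.29223107 190.97757406] 46.700241584813185
```

>>> {"op": "drive_tool", "data": {
  "commands": [
    [[0.54,-0.56,0.1,0,0,-0.13,0],[0.55,-0.55,0.1,0,0,-0.13,0],[0.55,-0.54,0.1,0,0,-0.13,0],[0.56,-0.53,0.1,0,0,-0.13,0],[0.57,-0.52,0.1,0,0,-0.13,0],[0.58,-0.51,0.1,0,0,-0.13,0],[0.59,-0.5,0.1,0,0,-0.13,0],[0.6,-0.49,0.1,0,0,-0.13,0],[0.61,-0.48,0.1,0,0,-0.13,0],[0.62,-0.47,0.1,0,0,-0.13,0]]
  ]
}}

```text
time_s: 1.1
eef_pos: [0.3687, -0.1468, 0.3544]
eef_rot: [-0.0, 0.95, 0.312, 0.0]
wrist_force: [0.8, 0.2, -0.2]
opening: 1.003
```

>>> {"op": "drive_tool", "data": {
  "commands": [
    [[0.63,-0.46,0.1,0,0,-0.13,0],[0.63,-0.44,0.1,0,0,-0.13,0],[0.64,-0.43,0.1,0,0,-0.13,0],[0.65,-0.42,0.1,0,0,-0.13,0],[0.66,-0.41,0.1,0,0,-0.13,0],[0.67,-0.4,0.1,0,0,-0.13,0],[0.67,-0.38,0.1,0,0,-0.13,0],[0.68,-0.37,0.1,0,0,-0.13,0],[0.69,-0.36,0.1,0,0,-0.13,0],[0.69,-0.35,0.1,0,0,-0.13,0]]
  ]
}}

```text
time_s: 2.1
eef_pos: [0.4866, 0.2222, 0.3041]
eef_rot: [-0.0, 0.918, 0.397, -0.0]
wrist_force: [0.2, -0.5, -0.2]
opening: 0.999
```

```bash
python3 - <<'E'
from plan import *
p,a,o=state();print(p,a,o['dq'])
plan(p,a,486.7,221.3,191,46.7,0,.6)
c=snap('wrist','w1')
p,a,o=state();print(p,a)
E
```

```text
[486.63055399 222.24957147 304.08930167] 46.74530876034317 [ 0.66729853  0.60148063 -0.6025895  -0.00225264 -0.00947367  0.48734328]
[-0.003, 0.004, 0.565, 0, 0, 0.001, 0],[-0.003, 0.003, 0.566, 0, 0, 0.002, 0],[-0.003, 0.004, 0.565, 0, 0, 0.001, 0],[-0.004, 0.003, 0.566, 0, 0, 0.002, 0],
[487.37530101 225.9851852  303.67391989] 46.86753764945359
```

View pics/w1.png

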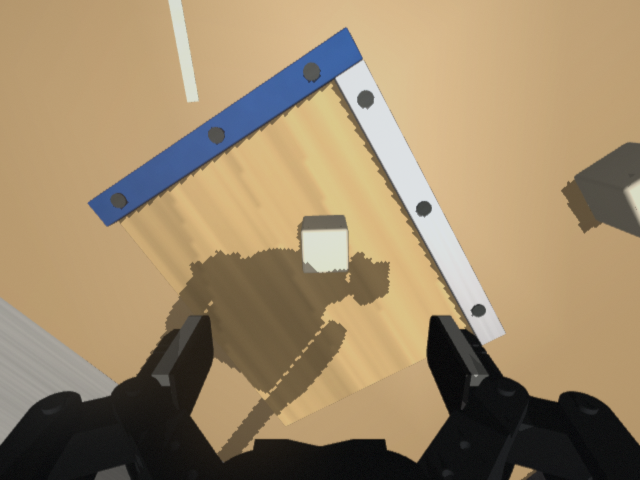

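The wrist view shows the offcut at (325,250), square to the jaws and midway between the fingers, which are at columns 190 and 450. I'm going down.

>>> {"op": "drive_tool", "data": {
  "commands": [
    [[0,0,0.5,0,0,0,0],[0,0,0.6,0,0,0,0],[0,0,0.6,0,0,0,0],[0,0,0.4,0,0,0,0],[0,0,0.16,0,0,0,0],[0,0,0,0,0,0,0]]
  ]
}}

```text
time_s: 2.75
eef_pos: [0.486, 0.2204, 0.1905]
eef_rot: [-0.0, 0.918, 0.396, -0.001]
wrist_force: [0.6, 0.7, 0.1]
opening: 1.004
```

>>> {"op": "drive_tool", "data": {
  "commands": [
    [[0,0,0,0,0,0,255],[0,0,0,0,0,0,255],[0,0,0,0,0,0,255],[0,0,0,0,0,0,255],[0,0,0,0,0,0,255],[0,0,0,0,0,0,255],[0,0,0,0,0,0,255]]
  ]
}}

```text
time_s: 3.45
eef_pos: [0.4872, 0.2207, 0.1928]
eef_rot: [0.0, 0.918, 0.396, 0.001]
wrist_force: [-1.0, -0.3, 6.0]
opening: 0.337
```

```bash
python3 - <<'E'
from plan import *
p,a,o=state();print(p,a,o['opening'])
p,a=plan(p,a,p[0],p[1],300,46.7,255,.6)
p,a=plan(p,a,470.7,-333.7,290,46.7,255,.8);print(p)
p,a=plan(p,a,470.7,-333.7,189,46.7,255,.6)
E
```

```text
[487.20554115 220.67748753 192.7781069 ] 46.685206976256424 0.3367490500484863
[0.0, 0.0, -0.536, 0, 0, -0.0, 255],[0.0, 0.0, -0.536, 0, 0, -0.001, 255],[0.0, 0.0, -0.536, 0, 0, -0.0, 255],[0.0, 0.0, -0.536, 0, 0, -0.001, 255],
[-0.593, 0.526, 0.014, 0, 0, 0.0, 255],[-0.593, 0.526, 0.014, 0, 0, 0.0, 255],[-0.592, 0.526, 0.014, 0, 0, 0.0, 255],[-0.593, 0.526, 0.014, 0, 0, 0.0, 255],[-0.592, 0.526, 0.014, 0, 0, 0.0, 255],[-0.593, 0.526, 0.014, 0, 0, 0.0, 255],[-0.592, 0.526, 0.014, 0, 0, 0.0, 255],[-0.593, 0.526, 0.015, 0, 0, 0.0, 255],[-0.592, 0.526, 0.014, 0, 0, 0.0, 255],[-0.593, 0.526, 0.015, 0, 0, 0.0, 255],
[-0.592, 0.526, 0.014, 0, 0, 0.0, 255],[-0.593, 0.526, 0.015, 0, 0, 0.0, 255],[-0.592, 0.526, 0.014, 0, 0, 0.0, 255],[-0.593, 0.526, 0.015, 0, 0, 0.0, 255],
[ 470.70569653 -333.7213176   289.9781069 ]
[0.0, -0.0, 0.505, 0, 0, 0.0, 255],[0.0, -0.0, 0.505, 0, 0, 0.0, 255],[0.0, -0.0, 0.505, 0, 0, 0.0, 255],[0.0, -0.0, 0.505, 0, 0, 0.0, 255],
```

>>> {"op": "drive_tool", "data": {
  "commands": [
    [[0,0,-0.4,0,0,0,255],[0,0,-0.6,0,0,0,255],[0,0,-0.6,0,0,0,255],[-0.3,0.26,-0.4,0,0,0,255],[-0.59,0.53,-0.2,0,0,0,255],[-0.59,0.53,0,0,0,0,255],[-0.59,0.53,0,0,0,0,255],[-0.59,0.53,0,0,0,0,255],[-0.59,0.53,0,0,0,0,255],[-0.59,0.53,0,0,0,0,255]]
  ]
}}

```text
time_s: 4.45
eef_pos: [0.4795, -0.0386, 0.3018]
eef_rot: [0.0, 0.918, 0.396, 0.0]
wrist_force: [1.2, 0.2, -0.1]
opening: 0.342
```

>>> {"op": "drive_tool", "data": {
  "commands": [
    [[-0.59,0.53,0,0,0,0,255],[-0.59,0.53,0,0,0,0,255],[-0.59,0.53,0,0,0,0,255],[-0.59,0.53,0,0,0,0,255],[-0.59,0.53,0,0,0,0,255],[-0.59,0.53,0,0,0,0,255],[-0.59,0.53,0,0,0,0,255],[-0.3,0.26,0,0,0,0,255],[0,0,0,0,0,0,255]]
  ]
}}

```text
time_s: 5.35
eef_pos: [0.472, -0.3368, 0.3016]
eef_rot: [0.0, 0.919, 0.395, -0.0]
wrist_force: [-0.4, 0.3, 0.3]
opening: 0.34
```

```bash
python3 - <<'E'
from plan import *
p,a,o=state();print(p,a,o['opening'])
p,a=plan(p,a,470.7,-333.7,191,46.7,255,.6)
E
```

```text
[ 471.99327911 -336.80795605  301.55432364] 46.51167744778902 0.3396426745124761
[0.007, -0.015, 0.553, 0, 0, -0.006, 255],[0.007, -0.016, 0.553, 0, 0, -0.006, 255],[0.007, -0.015, 0.553, 0, 0, -0.006, 255],[0.006, -0.016, 0.552, 0, 0, -0.006, 255],
```

>>> {"op": "drive_tool", "data": {
  "commands": [
    [[0,0,0.5,0,0,0,255],[0,0,0.6,0,0,0,255],[0,0,0.6,0,0,0,255],[0,0,0.35,0,0,0,255],[0,0,0.16,0,0,0,255],[0,0,0,0,0,0,255],[0,0,0,0,0,0,115],[0,0,0,0,0,0,115],[0,0,0,0,0,0,115],[0,0,0,0,0,0,115]]
  ]
}}

```text
time_s: 6.35
eef_pos: [0.4728, -0.3347, 0.1921]
eef_rot: [0.001, 0.918, 0.396, 0.0]
wrist_force: [0.1, -0.8, -0.5]
opening: 0.548
```

>>> {"op": "drive_tool", "data": {
  "commands": [
    [[0,0,-0.3,0,0,0,115],[0,0,-0.5,0,0,0,115],[0,0,-0.6,0,0,0,115],[0,0,-0.6,0,0,0,0],[0,0,-0.2,0,0,0,0],[0,0,0,0,0,0,0]]
  ]
}}

```text
time_s: 6.95
eef_pos: [0.473, -0.335, 0.3039]
eef_rot: [0.002, 0.918, 0.396, 0.001]
wrist_force: [0.6, 0.2, -1.0]
opening: 1.0
```

```bash
python3 - <<'E'
from plan import *
c=snap('wrist','w2')
p,a,o=state();print(p,a,o['opening'])
p,a=plan(p,a,641,-120.7,300,-1.8,0,.8)
E
```

```text
[ 472.55003195 -334.55353238  301.99009802] 46.684343607556926 1.0008545727680906
[0.775, -0.069, 0.006, 0, 0, 0.866, 0],[0.761, -0.162, 0.006, 0, 0, 0.866, 0],[0.736, -0.252, 0.006, 0, 0, 0.866, 0],[0.7, -0.339, 0.005, 0, 0, 0.866, 0],[0.653, -0.422, 0.006, 0, 0, 0.866, 0],[0.598, -0.497, 0.005, 0, 0, 0.865, 0],[0.534, -0.566, 0.006, 0, 0, 0.866, 0],
```

View pics/w2.png

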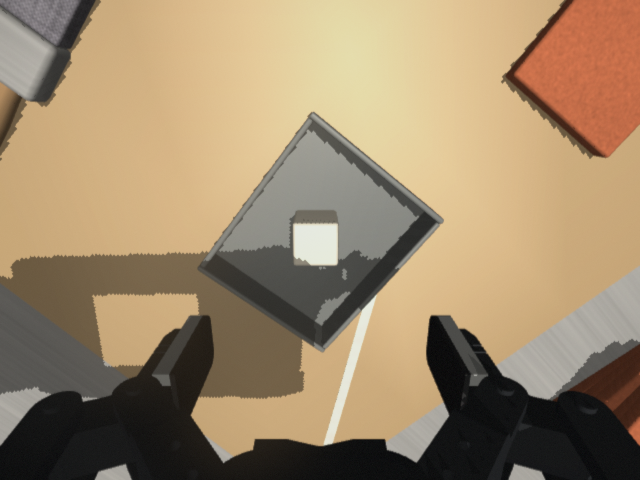

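The offcut, at (316,243), stands upright in the middle of the tray and has been let go. Next is the block.

>>> {"op": "drive_tool", "data": {
  "commands": [
    [[0.775,-0.07,0,0,0,0.866,0],[0.76,-0.16,0,0,0,0.866,0],[0.736,-0.252,0,0,0,0.866,0],[0.7,-0.34,0,0,0,0.866,0],[0.653,-0.422,0,0,0,0.866,0],[0.6,-0.5,0,0,0,0.866,0],[0.534,-0.566,0,0,0,0.866,0],[0,0,0,0,0,0,0],[0,0,0,0,0,0,0]]
  ]
}}

```text
time_s: 7.9
eef_pos: [0.6406, -0.1194, 0.2989]
eef_rot: [-0.0, 1.0, -0.014, -0.002]
wrist_force: [-0.1, -0.3, -0.4]
opening: 1.001
```

```bash
python3 - <<'E'
from plan import *
p,a,o=state()
c=snap('wrist','w3')
print(p,a,o['opening'])
# block top in world via depth
w,x,y,z=o['eef_rot'];M=R.from_quat([x,y,z,w]).as_matrix()
K=c['intrinsics'];d=c['depth'];v,u=np.mgrid[:480,:640]
P=np.stack([(u-K[0,2])/K[0,0]*d,(v-K[1,2])/K[1,1]*d,d],-1);T=c['tool_from_camera']
X=(P@T[:3,:3].T+T[:3,3])@M.T+o['eef_pos']
hsv=cv2.cvtColor(c['pixels'],cv2.COLOR_RGB2HSV)
near=(abs(X[...,0]-.641)<.07)&(abs(X[...,1]+.1207)<.06)
m=near&(X[...,2]>.048)&(X[...,2]<.065)&(d>0)
r=cv2.minAreaRect((X[m][:,:2]*1000).astype(np.float32));print(m.sum(),r,np.median(X[m][:,2]))
plan(p,a,641,-120.7,196,-1.8,0,.6)
E
```

```text
[ 640.61739906 -119.40879221  298.88852952] -1.6272262566205675 1.0006501907427594
16052 ((642.44091796875, -122.99574279785156), (64.1604232788086, 96.1595687866211), 88.0512466430664) 0.05618462343350855
[0.002, 0.006, 0.514, 0, 0, 0.005, 0],[0.002, 0.007, 0.515, 0, 0, 0.006, 0],[0.002, 0.006, 0.514, 0, 0, 0.005, 0],[0.002, 0.007, 0.515, 0, 0, 0.006, 0],
```

View pics/w3.png

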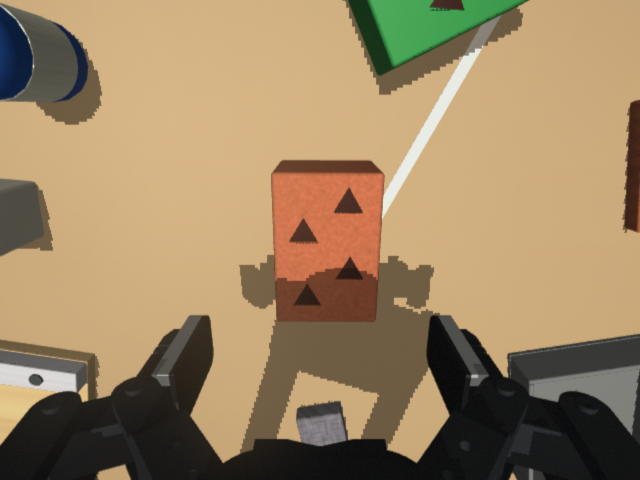

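The marked terracotta block is at (326,245), centred between the open fingers and square to them. The green block and the bottle are clear of the descent.

>>> {"op": "drive_tool", "data": {
  "commands": [
    [[0.02,0.05,0.4,0,0,0.02,0],[0,0,0.6,0,0,0,0],[0,0,0.6,0,0,0,0],[0,0,0.3,0,0,0,0],[0,0,0.16,0,0,0,0],[0,0,0,0,0,0,0]]
  ]
}}

```text
time_s: 8.55
eef_pos: [0.6414, -0.1236, 0.1973]
eef_rot: [-0.0, 1.0, -0.018, -0.001]
wrist_force: [-0.9, 0.2, 0.3]
opening: 1.001
```

>>> {"op": "drive_tool", "data": {
  "commands": [
    [[0,0,0,0,0,0,255],[0,0,0,0,0,0,255],[0,0,0,0,0,0,255],[0,0,0,0,0,0,255],[0,0,0,0,0,0,255],[0,0,0,0,0,0,255]]
  ]
}}

```text
time_s: 9.15
eef_pos: [0.6428, -0.1232, 0.2003]
eef_rot: [0.001, 1.0, -0.017, 0.002]
wrist_force: [-0.6, -0.3, 6.1]
opening: 0.733
```

>>> {"op": "drive_tool", "data": {
  "commands": [
    [[0,0,-0.3,0,0,0,255],[0,0,-0.5,0,0,0,255],[0,0,-0.6,0,0,0,255],[0,0,-0.6,0,0,0,255],[0,0,0,0,0,0,255],[0,0,0,0,0,0,255]]
  ]
}}

```text
time_s: 9.75
eef_pos: [0.6416, -0.1228, 0.2979]
eef_rot: [0.0, 1.0, -0.017, -0.0]
wrist_force: [0.1, -0.2, -7.7]
opening: 0.738
```

```bash
python3 - <<'E'
from plan import *
p,a,o=state();print(p,a,o['opening'],o['wrist_force'])
# pre-seat 12 mm off each fence
e=np.radians(-11.9);ex=np.array([np.cos(e),np.sin(e)]);ey=np.array([-ex[1],ex[0]])
s=np.array([463,211.5])+(48-12)*ex+(52-12)*ey;print('preseat',s)
p,a=plan(p,a,*s,290,78.1,255,.6);print(p,a)
E
```

```text
[ 641.59527578 -122.81277353  297.94033318] -1.9619973218708637 0.7380792082606878 [ 0.12897717 -0.17059713 -7.71149882]
preseat [506.47449088 243.21700873]
[-0.211, -0.516, 0.011, 0, 0, -0.715, 255],[-0.158, -0.534, 0.011, 0, 0, -0.715, 255],[-0.104, -0.548, 0.011, 0, 0, -0.715, 255],[-0.049, -0.555, 0.011, 0, 0, -0.715, 255],[0.006, -0.557, 0.011, 0, 0, -0.715, 255],[0.062, -0.554, 0.012, 0, 0, -0.715, 255],[0.117, -0.545, 0.011, 0, 0, -0.715, 255],[0.17, -0.531, 0.012, 0, 0, -0.715, 255],[0.223, -0.511, 0.011, 0, 0, -0.715, 255],[0.272, -0.486, 0.012, 0, 0, -0.715, 255],
[0.32, -0.457, 0.011, 0, 0, -0.714, 255],[0.363, -0.423, 0.012, 0, 0, -0.715, 255],[0.404, -0.384, 0.011, 0, 0, -0.714, 255],[0.44, -0.343, 0.012, 0, 0, -0.715, 255],
[506.45214606 243.22664683 289.99033318] 78.10200267812913
```

>>> {"op": "drive_tool", "data": {
  "commands": [
    [[-0.211,-0.516,0,0,0,-0.715,255],[-0.158,-0.534,0,0,0,-0.715,255],[-0.104,-0.548,0,0,0,-0.715,255],[-0.05,-0.555,0,0,0,-0.715,255],[0.006,-0.557,0,0,0,-0.715,255],[0.062,-0.554,0,0,0,-0.715,255],[0.117,-0.545,0,0,0,-0.715,255],[0.17,-0.53,0,0,0,-0.715,255],[0.223,-0.51,0,0,0,-0.715,255],[0.272,-0.486,0,0,0,-0.715,255]]
  ]
}}

```text
time_s: 10.75
eef_pos: [0.5437, 0.1393, 0.2952]
eef_rot: [-0.001, 0.885, 0.465, -0.002]
wrist_force: [1.2, -0.1, -6.8]
opening: 0.731
```

>>> {"op": "drive_tool", "data": {
  "commands": [
    [[0.32,-0.457,0,0,0,-0.715,255],[0.363,-0.423,0,0,0,-0.715,255],[0.404,-0.384,0,0,0,-0.715,255],[0.44,-0.343,0,0,0,-0.715,255],[0,0,0,0,0,0,255],[0,0,0,0,0,0,255]]
  ]
}}

```text
time_s: 11.35
eef_pos: [0.5055, 0.2432, 0.2958]
eef_rot: [-0.001, 0.776, 0.63, -0.002]
wrist_force: [0.2, -0.6, -6.9]
opening: 0.735
```

```bash
python3 - <<'E'
from plan import *
p,a,o=state();print(p,a,o['opening'],o['wrist_force'])
c=snap('wrist','w4');s=snap('top','top4');W=world(s)
v,u=np.mgrid[:480,:640];hs=cv2.cvtColor(s['pixels'],cv2.COLOR_RGB2HSV)
# block in hand + jig fences, via wrist cam
w,x,y,z=o['eef_rot'];M=R.from_quat([x,y,z,w]).as_matrix()
K=c['intrinsics'];d=c['depth']
P=np.stack([(u-K[0,2])/K[0,0]*d,(v-K[1,2])/K[1,1]*d,d],-1);T=c['tool_from_camera']
X=(P@T[:3,:3].T+T[:3,3])@M.T+o['eef_pos'];hsv=cv2.cvtColor(c['pixels'],cv2.COLOR_RGB2HSV)
def rep(n,m):
    m=m&(d>0);p=X[m];r=cv2.minAreaRect((p[:,:2]*1000).astype(np.float32));print(n,m.sum(),np.round(r[0],1),np.round(r[1],1),round(r[2],2),np.median(p[:,2]))
m=(hsv[...,0]<12)&(hsv[...,1]>120)&(X[...,2]>.13)&(X[...,2]<.19);rep('blocktop',m)
p=X[m&(d>0)];A=np.c_[p[:,:2],np.ones(len(p))];print('tilt',np.linalg.lstsq(A,p[:,2],rcond=None)[0])
rep('blue',(hsv[...,0]>105)&(hsv[...,0]<130)&(hsv[...,1]>120)&(X[...,2]>.022)&(X[...,2]<.034))
rep('alu',(hsv[...,1]<50)&(X[...,2]>.022)&(X[...,2]<.034))
E
```

```text
[505.5415777  243.23567821 295.77555045] 78.16050317213904 0.7349247420900267 [ 0.2222258  -0.64049188 -6.92526575]
blocktop 40971 [505.  245.7] [91.6 64.8] 78.24 0.15158055824312336
tilt [-0.01261166 -0.0438413   0.16845128]
blue 9694 [486.4 317.2] [ 19.  198.9] 78.14 0.027204949123065897
alu 3912 [535.6 232.4] [159.7 343. ] 30.19 0.02747796642674996
```

View pics/w4.png

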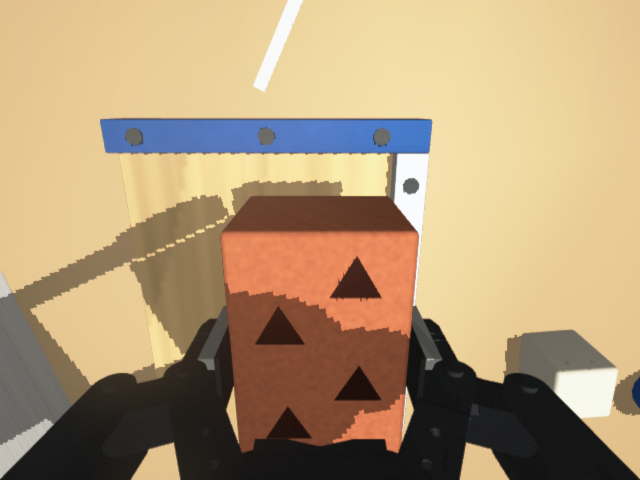

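```bash
python3 - <<'E'
from h import *
from scipy.spatial.transform import Rotation as R
def fit(f,q,pos,sel):
    c=np.load(f'pics/{f}.npz');K=c['intrinsics'];d=c['depth'];v,u=np.mgrid[:480,:640]
    M=R.from_quat([q[1],q[2],q[3],q[0]]).as_matrix();T=c['tool_from_camera']
    P=np.stack([(u-K[0,2])/K[0,0]*d,(v-K[1,2])/K[1,1]*d,d],-1)
    X=(P@T[:3,:3].T+T[:3,3])@M.T+pos;h=cv2.cvtColor(c['pixels'],cv2.COLOR_RGB2HSV)
    m=(d>0)&sel(X,h,u,v);p=X[m];print(f,m.sum(),np.linalg.lstsq(np.c_[p[:,:2]-p[:,:2].mean(0),np.ones(len(p))],p[:,2],rcond=None)[0])
q4=ctrl.get_obs();print(q4['eef_rot'])
fit('w4',q4['eef_rot'],q4['eef_pos'],lambda X,h,u,v:abs(X[...,2])<.008)
fit('w4',q4['eef_rot'],q4['eef_pos'],lambda X,h,u,v:(v<425)&(v>240)&(abs(u-320)<85)&(X[...,2]>.12))
fit('w3',[0,1,-.0142,-.002],np.array([.6406,-.1194,.2989]),lambda X,h,u,v:(X[...,2]>.048)&(X[...,2]<.065)&(abs(u-327)<60)&(v>170)&(v<320))
E
```

```text
[-4.08038566e-04  7.76867768e-01  6.29662346e-01 -1.27862284e-03]
w4 171448 [0.00281263 0.00170244 0.00171926]
w4 30921 [-0.00253448 -0.00203827  0.15257193]
w3 15826 [-3.05895166e-03  6.95185958e-05  5.61605153e-02]
```

The apparent tilt came from side-face pixels; the block hangs level, parallel to the fences, about 12 mm off each. Lowering it.

>>> {"op": "drive_tool", "data": {
  "commands": [
    [[0,0,0.4,0,0,0,255],[0,0,0.5,0,0,0,255],[0,0,0.4,0,0,0,255],[0,0,0.2,0,0,0,255],[0,0,0.1,0,0,0,255],[0,0,0,0,0,0,255],[0,0,0,0,0,0,255]]
  ]
}}

```text
time_s: 12.15
eef_pos: [0.5075, 0.2429, 0.2191]
eef_rot: [0.0, 0.777, 0.63, 0.001]
wrist_force: [-0.2, -0.7, -6.7]
opening: 0.74
```

>>> {"op": "drive_tool", "data": {
  "commands": [
    [[0,0,0.02,0,0,0,255],[0,0,0.02,0,0,0,255],[0,0,0,0,0,0,255],[0,0,0,0,0,0,255]]
  ]
}}

```text
time_s: 12.55
eef_pos: [0.5068, 0.243, 0.2164]
eef_rot: [0.0, 0.776, 0.63, 0.0]
wrist_force: [0.1, 0.3, -5.5]
opening: 0.74
```

>>> {"op": "drive_tool", "data": {
  "commands": [
    [[0,0,0.03,0,0,0,255],[0,0,0.03,0,0,0,255],[0,0,0,0,0,0,255],[0,0,0,0,0,0,255]]
  ]
}}

```text
time_s: 12.95
eef_pos: [0.5068, 0.2429, 0.2131]
eef_rot: [-0.0, 0.777, 0.63, -0.0]
wrist_force: [0.8, 0.2, -6.6]
opening: 0.741
```

>>> {"op": "drive_tool", "data": {
  "commands": [
    [[0,0,0.02,0,0,0,255],[0,0,0,0,0,0,255],[0,0,0,0,0,0,255]]
  ]
}}

```text
time_s: 13.25
eef_pos: [0.5069, 0.243, 0.2123]
eef_rot: [0.0, 0.777, 0.63, 0.0]
wrist_force: [0.4, -0.1, -5.8]
opening: 0.731
```

>>> {"op": "drive_tool", "data": {
  "commands": [
    [[0,0,0.02,0,0,0,255],[0,0,0,0,0,0,255],[0,0,0,0,0,0,255]]
  ]
}}

```text
time_s: 13.55
eef_pos: [0.507, 0.243, 0.2122]
eef_rot: [0.0, 0.776, 0.63, 0.0]
wrist_force: [-4.3, -1.7, 5.6]
opening: 0.737
```

>>> {"op": "drive_tool", "data": {
  "commands": [
    [[0,0,0.02,0,0,0,255],[0,0,0,0,0,0,255],[0,0,0,0,0,0,255]]
  ]
}}

```text
time_s: 13.85
eef_pos: [0.507, 0.243, 0.2122]
eef_rot: [0.0, 0.776, 0.63, -0.0]
wrist_force: [-9.1, -4.1, 14.8]
opening: 0.739
```

The block touches the board at TCP z 212.2 mm. I'm easing off slightly and sliding it towards the fences (tool +x is the blue fence, tool +y the aluminium fence).

>>> {"op": "drive_tool", "data": {
  "commands": [
    [[0,0,-0.02,0,0,0,255],[0.04,0.04,0,0,0,0,255],[0.04,0.04,0,0,0,0,255],[0.04,0.04,0,0,0,0,255],[0.02,0.02,0,0,0,0,255],[0,0,0,0,0,0,255],[0,0,0,0,0,0,255]]
  ]
}}

```text
time_s: 14.55
eef_pos: [0.5154, 0.2482, 0.2122]
eef_rot: [0.0, 0.776, 0.63, -0.0]
wrist_force: [-4.5, -3.0, 7.4]
opening: 0.738
```

>>> {"op": "drive_tool", "data": {
  "commands": [
    [[0,0.02,0,0,0,0,255],[0,0.02,0,0,0,0,255],[0,0,0,0,0,0,255],[0,0,0,0,0,0,255]]
  ]
}}

```text
time_s: 14.95
eef_pos: [0.517, 0.2482, 0.2122]
eef_rot: [-0.0, 0.776, 0.63, -0.0]
wrist_force: [-7.7, -1.0, 8.5]
opening: 0.738
```

>>> {"op": "drive_tool", "data": {
  "commands": [
    [[0,0.02,0,0,0,0,255],[0,0,0,0,0,0,255],[0,0.02,0,0,0,0,255],[0,0,0,0,0,0,255]]
  ]
}}

```text
time_s: 15.35
eef_pos: [0.5188, 0.2481, 0.2123]
eef_rot: [-0.0, 0.776, 0.63, -0.0]
wrist_force: [-7.9, -0.3, 8.3]
opening: 0.736
```

>>> {"op": "drive_tool", "data": {
  "commands": [
    [[0,0.02,0,0,0,0,255],[0,0,0,0,0,0,255],[0,0,0,0,0,0,255]]
  ]
}}

```text
time_s: 15.65
eef_pos: [0.5198, 0.2479, 0.2123]
eef_rot: [-0.001, 0.776, 0.63, 0.0]
wrist_force: [-6.3, 0.5, 8.4]
opening: 0.74
```

>>> {"op": "drive_tool", "data": {
  "commands": [
    [[0,0.02,0,0,0,0,255],[0,0,0,0,0,0,255],[0,0,0,0,0,0,255]]
  ]
}}

```text
time_s: 15.95
eef_pos: [0.5207, 0.2477, 0.2122]
eef_rot: [-0.001, 0.776, 0.63, 0.0]
wrist_force: [-7.3, 1.4, 8.0]
opening: 0.736
```

>>> {"op": "drive_tool", "data": {
  "commands": [
    [[0,0.02,0,0,0,0,255],[0,0,0,0,0,0,255],[0,0,0,0,0,0,255]]
  ]
}}

```text
time_s: 16.25
eef_pos: [0.5215, 0.2476, 0.2123]
eef_rot: [-0.001, 0.776, 0.63, -0.0]
wrist_force: [-8.1, 1.1, 9.7]
opening: 0.734
```

>>> {"op": "drive_tool", "data": {
  "commands": [
    [[0,0.02,0,0,0,0,255],[0,0,0,0,0,0,255],[0,0,0,0,0,0,255]]
  ]
}}

```text
time_s: 16.55
eef_pos: [0.5219, 0.2476, 0.2123]
eef_rot: [-0.001, 0.776, 0.63, -0.001]
wrist_force: [-11.8, 1.6, 12.1]
opening: 0.74
```

>>> {"op": "drive_tool", "data": {
  "commands": [
    [[0,0.02,0,0,0,0,255],[0,0,0,0,0,0,255],[0,0,0,0,0,0,255]]
  ]
}}

```text
time_s: 16.85
eef_pos: [0.5223, 0.2476, 0.2123]
eef_rot: [-0.002, 0.777, 0.63, -0.002]
wrist_force: [-14.9, 2.4, 16.0]
opening: 0.739
```

The aluminium fence is touched and the force is rising (8→15 N). Now the blue fence.

>>> {"op": "drive_tool", "data": {
  "commands": [
    [[0.02,0,0,0,0,0,255],[0.02,0,0,0,0,0,255],[0.02,0,0,0,0,0,255],[0,0,0,0,0,0,255],[0,0,0,0,0,0,255]]
  ]
}}

```text
time_s: 17.35
eef_pos: [0.5227, 0.2485, 0.2124]
eef_rot: [-0.001, 0.777, 0.63, -0.004]
wrist_force: [-19.2, -12.0, 22.0]
opening: 0.737
```

>>> {"op": "drive_tool", "data": {
  "commands": [
    [[0.02,0,0,0,0,0,255],[0,0,0,0,0,0,255],[0,0,0,0,0,0,255]]
  ]
}}

```text
time_s: 17.65
eef_pos: [0.5229, 0.2488, 0.2124]
eef_rot: [-0.001, 0.777, 0.63, -0.005]
wrist_force: [-21.6, -15.2, 24.7]
opening: 0.741
```

>>> {"op": "drive_tool", "data": {
  "commands": [
    [[0.02,0,0,0,0,0,255],[0,0,0,0,0,0,255],[0,0,0,0,0,0,255]]
  ]
}}

```text
time_s: 17.95
eef_pos: [0.5231, 0.2492, 0.2125]
eef_rot: [-0.0, 0.777, 0.63, -0.005]
wrist_force: [-21.4, -19.1, 27.0]
opening: 0.737
```

>>> {"op": "drive_tool", "data": {
  "commands": [
    [[0,0,-0.02,0,0,0,255],[0,0,-0.02,0,0,0,255],[0,0,0,0,0,0,255],[0,0,0,0,0,0,255]]
  ]
}}

```text
time_s: 18.35
eef_pos: [0.5231, 0.2502, 0.2126]
eef_rot: [-0.001, 0.777, 0.63, -0.004]
wrist_force: [-12.8, -9.1, 7.5]
opening: 0.74
```

```bash
python3 - <<'E'
from plan import *
p,a,o=state();print(p,a,o['wrist_force'],o['torque'])
c=snap('wrist','w5');s=snap('top','top5');W=world(s)*1000
g=W[...,:2]-[463,211.5];e=np.radians(-11.9);ex=np.array([np.cos(e),np.sin(e)]);ey=np.array([-ex[1],ex[0]])
h=cv2.cvtColor(c['pixels'],cv2.COLOR_RGB2HSV);d=c['depth']
w,x,y,z=o['eef_rot'];M=R.from_quat([x,y,z,w]).as_matrix();K=c['intrinsics'];v,u=np.mgrid[:480,:640];T=c['tool_from_camera']
P=np.stack([(u-K[0,2])/K[0,0]*d,(v-K[1,2])/K[1,1]*d,d],-1)
X=((P@T[:3,:3].T+T[:3,3])@M.T+o['eef_pos'])*1000
jx=(X[...,:2]-[463,211.5])@ex;jy=(X[...,:2]-[463,211.5])@ey
top=(h[...,0]<12)&(h[...,1]>110)&(X[...,2]>62)&(X[...,2]<74)&(d>0)&(jy<130)
blue=(h[...,0]>105)&(h[...,0]<130)&(h[...,1]>120)&(X[...,2]>22)&(X[...,2]<33)&(d>0)
print('top z',np.median(X[top][:,2]),'front jy',np.percentile(jy[top],[98,99.5]),'x',np.percentile(jx[top],[.5,99.5]))
print('blue jy',np.percentile(jy[blue],[.5,2,50,99.5]))
pt=X[top&(v<425)&(abs(u-320)<80)];print('tilt',np.linalg.lstsq(np.c_[pt[:,:2]-pt[:,:2].mean(0),np.ones(len(pt))],pt[:,2],rcond=None)[0])
E
```

```text
[523.08824287 250.21051921 212.62096659] 78.08339025642219 [-12.76968974  -9.08048686   7.50674972] [-1.3275398   1.83402249 -0.40420203]
top z 68.49395697755781 front jy [97.20634823 97.51181019] x [17.95319747 80.40058848]
blue jy [ 98.88823181  99.31966849 109.08045789 118.32045212]
tilt [-8.03582365e-03 -1.09731350e-02  6.84112904e+01]
```

View pics/w5.png

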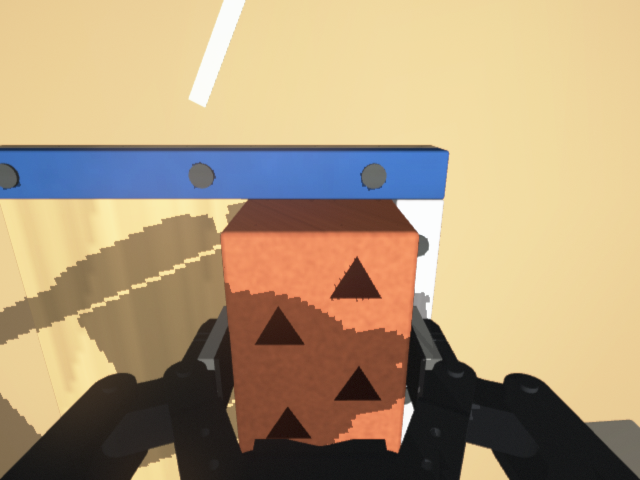

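The block (top face at (320,330)) is against the aluminium fence. About 1.5 mm still shows between it and the blue fence (edge at row 198), so it was friction holding it, not contact. Pushing on.

>>> {"op": "drive_tool", "data": {
  "commands": [
    [[0.02,0,0,0,0,0,255],[0,0,0,0,0,0,255],[0,0,0,0,0,0,255]]
  ]
}}

```text
time_s: 18.75
eef_pos: [0.5233, 0.2511, 0.2127]
eef_rot: [-0.001, 0.777, 0.63, -0.004]
wrist_force: [-12.3, -10.0, 8.4]
opening: 0.739
```

>>> {"op": "drive_tool", "data": {
  "commands": [
    [[0.02,0,0,0,0,0,255],[0,0,0,0,0,0,255],[0,0,0,0,0,0,255]]
  ]
}}

```text
time_s: 19.05
eef_pos: [0.5235, 0.2516, 0.2126]
eef_rot: [-0.001, 0.777, 0.63, -0.005]
wrist_force: [-14.6, -12.1, 10.3]
opening: 0.733
```

>>> {"op": "drive_tool", "data": {
  "commands": [
    [[0.02,0,0,0,0,0,255],[0,0,0,0,0,0,255],[0,0,0,0,0,0,255]]
  ]
}}

```text
time_s: 19.35
eef_pos: [0.5236, 0.2519, 0.2126]
eef_rot: [-0.0, 0.777, 0.63, -0.006]
wrist_force: [-15.1, -17.6, 12.9]
opening: 0.735
```

>>> {"op": "drive_tool", "data": {
  "commands": [
    [[0.02,0.01,-0.01,0,0,0,255],[0,0,0,0,0,0,255],[0,0,0,0,0,0,255]]
  ]
}}

```text
time_s: 19.65
eef_pos: [0.5239, 0.2522, 0.2127]
eef_rot: [-0.0, 0.777, 0.63, -0.007]
wrist_force: [-16.7, -21.1, 13.1]
opening: 0.735
```

>>> {"op": "drive_tool", "data": {
  "commands": [
    [[0.02,0.01,-0.01,0,0,0,255],[0,0,0,0,0,0,255],[0,0,0,0,0,0,255]]
  ]
}}

```text
time_s: 19.95
eef_pos: [0.5242, 0.2525, 0.2128]
eef_rot: [-0.0, 0.777, 0.63, -0.008]
wrist_force: [-17.7, -24.0, 11.7]
opening: 0.736
```

```bash
cat > chk.py <<'E'
from plan import *
def chk(n):
    p,a,o=state();print(p,a,o['wrist_force'],o['torque'],o['opening'],o['time_s'])
    e=np.radians(-11.9);ex=np.array([np.cos(e),np.sin(e)]);ey=np.array([-ex[1],ex[0]])
    f=o['wrist_force'][:2];print('push x,y',-f@ex,-f@ey)
    c=snap('wrist',n)
    h=cv2.cvtColor(c['pixels'],cv2.COLOR_RGB2HSV);d=c['depth']
    w,x,y,z=o['eef_rot'];M=R.from_quat([x,y,z,w]).as_matrix();K=c['intrinsics'];v,u=np.mgrid[:480,:640];T=c['tool_from_camera']
    P=np.stack([(u-K[0,2])/K[0,0]*d,(v-K[1,2])/K[1,1]*d,d],-1)
    X=((P@T[:3,:3].T+T[:3,3])@M.T+o['eef_pos'])*1000
    jx=(X[...,:2]-[463,211.5])@ex;jy=(X[...,:2]-[463,211.5])@ey
    top=(h[...,0]<12)&(h[...,1]>110)&(X[...,2]>62)&(X[...,2]<74)&(d>0)&(jy<130)
    blue=(h[...,0]>105)&(h[...,0]<130)&(h[...,1]>120)&(X[...,2]>22)&(X[...,2]<33)&(d>0)
    print('front jy',np.percentile(jy[top],[98,99.5]),'x',np.percentile(jx[top],[.5,99.5]),'blue jy',np.percentile(jy[blue],[.5,2,50,99.5]))
    for nm,s in (('left',(jx>20)&(jx<30)),('right',(jx>68)&(jx<78))): print(nm,np.percentile(jy[top&s],98))
    pt=X[top&(v<425)&(abs(u-320)<80)];print('tilt',np.linalg.lstsq(np.c_[pt[:,:2]-pt[:,:2].mean(0),np.ones(len(pt))],pt[:,2],rcond=None)[0])
E
python3 -c "from chk import *;chk('w6')"
```

```text
[524.20946152 252.51699096 212.83991127] 78.10895246260628 [-17.72504195 -23.96299081  11.68103494] [-3.5543386   2.34469549 -0.36519689] 0.7357855183918932 19.95
push x,y 12.4028438148808 27.102979650966674
front jy [98.59772289 98.87701694] x [18.0891133 80.4877604] blue jy [ 98.92136816  99.37459239 109.16101615 118.32609356]
left 98.58283331000186
right 98.62283782789908
tilt [-1.16932521e-02 -1.48178114e-02  6.85868953e+01]
```

>>> {"op": "drive_tool", "data": {
  "commands": [
    [[0,0.02,-0.01,0,0,0,255],[0,0,0,0,0,0,255],[0,0.02,-0.01,0,0,0,255],[0,0,0,0,0,0,255],[0,0,0,0,0,0,255]]
  ]
}}

```text
time_s: 20.5
eef_pos: [0.525, 0.2524, 0.2129]
eef_rot: [-0.001, 0.777, 0.63, -0.009]
wrist_force: [-20.9, -21.7, 11.2]
opening: 0.736
```

```bash
python3 -c "from chk import *;chk('w7')"
```

```text
[524.96933322 252.410317   212.91910975] 78.1039807456558 [-20.89047827 -21.73118979  11.17993933] [-3.14321321  2.91807014 -0.41549186] 0.7356306642790181 20.5
push x,y 15.96045840257026 25.571868518462527
front jy [98.59585139 98.89058571] x [18.283133   80.69272165] blue jy [ 98.89589858  99.36066601 109.1219828  118.30080258]
left 98.60626129690877
right 98.59221762752586
tilt [-1.52381290e-02 -1.45426105e-02  6.86519623e+01]
```

>>> {"op": "drive_tool", "data": {
  "commands": [
    [[0,0,0,-0.05,0.03,0,255],[0,0,0,0,0,0,255],[0,0,0,0,0,0,255]]
  ]
}}

```text
time_s: 20.85
eef_pos: [0.5241, 0.2522, 0.2128]
eef_rot: [-0.001, 0.777, 0.63, -0.007]
wrist_force: [-24.4, -23.0, 15.5]
opening: 0.736
```

>>> {"op": "drive_tool", "data": {
  "commands": [
    [[0,0,0,-0.05,0.02,0,255],[0,0,0,0,0,0,255],[0,0,0,0,0,0,255]]
  ]
}}

```text
time_s: 21.15
eef_pos: [0.5233, 0.2521, 0.2127]
eef_rot: [0.0, 0.776, 0.63, -0.005]
wrist_force: [-28.9, -25.0, 20.2]
opening: 0.742
```

```bash
python3 -c "from chk import *;chk('w8')"
```

```text
[523.31194127 252.10794164 212.67020068] 78.11973753223079 [-28.91000592 -24.96144997  20.22636281] [-3.63893117  5.03929719 -0.48664053] 0.7417932458026163 21.15
push x,y 23.141545099076538 30.38636729735591
front jy [98.54686487 98.84763085] x [17.91700688 80.34612546] blue jy [ 98.9480076   99.31194748 109.1105364  118.31086341]
left 98.54550105640944
right 98.57359363613782
tilt [-8.53142701e-03 -1.45594369e-02  6.84386728e+01]
```

>>> {"op": "drive_tool", "data": {
  "commands": [
    [[0,0,-0.02,0,0,0,255],[0,0,0,0,0,0,255],[0,0,0,0,0,0,255],[0,0,0,0,0,0,255]]
  ]
}}

```text
time_s: 21.6
eef_pos: [0.5233, 0.2521, 0.2127]
eef_rot: [0.0, 0.777, 0.63, -0.005]
wrist_force: [-25.6, -24.1, 12.2]
opening: 0.736
```

```bash
python3 -c "
from chk import *;chk('w9')
c=snap('side','side9');cv2.imwrite('pics/s9c.png',cv2.resize(c['pixels'][150:400,230:480,::-1],(600,600),interpolation=cv2.INTER_CUBIC))"
```

```text
[523.30074623 252.07913461 212.72853736] 78.11443448924904 [-25.61318404 -24.12031406  12.16189595] [-3.47140108  4.42031448 -0.46946419] 0.7359452102360087 21.6
push x,y 20.089021005864453 28.883489781071727
front jy [98.56771952 98.88161355] x [17.95048808 80.36481775] blue jy [ 98.93263755  99.31450552 109.09636265 118.30717218]
left 98.5823379723564
right 98.58550793072561
tilt [-8.68527383e-03 -1.46768823e-02  6.84730264e+01]
```

View pics/s9c.png

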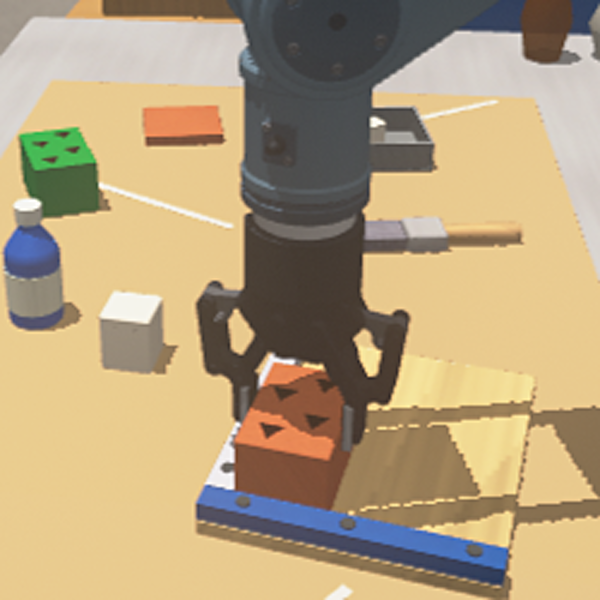

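The block sits in the corner against the blue fence (front edge at (290,500) in the crop) and the aluminium fence. The fingertips are above the fence and the bystanders have not moved. The offcut is in the tray at (377,128). Handing in.

```bash
python3 -c "
from bench import ctrl
print(ctrl.hand_in());print(ctrl.get_obs()['wrist_force'])"
```

```text
the job is handed in; nothing more can be done
None
the job is handed in; nothing more can be done
```

The offcut is in the scrap tray, and the terracotta block is seated in the corner, marks up. I handed the job in at about 21.7 s with the gripper still holding the block. No verdict was reported.

- **Offcut:** it stood upright and let go in the middle of the tray in the wrist view. It was still there in the last side view.
- **Position:** the block's front edge measured within about 0.5 mm of the blue fence. Its long side was on the aluminium fence face to within about 0.4 mm. The two front corners agreed to within 0.1 mm, so it sits square to the blue fence.
- **Force:** the wrist pushed about 20 N towards the aluminium fence and 29 N towards the blue one. Part of that is friction, and the individual fence forces can't be measured. I estimate both are well above 1 N and well below 80 N.
- **Tilt:** the block's top measured about 0.017 rad off level (limit 0.06).
- **Bystanders:** the bottle, tile and brush looked undisturbed in the last side view.

One check disagreed: I first took the rising force for the blue fence, but the wrist picture still showed a gap of about 1.5 mm. It was friction, so I eased the downward push and closed the gap.

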